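# Slide the battery box into its charging dock

## Task

Push the tall grey battery box along the bench into the charging dock until its far side is flat against the charger; push low, near the base, so that it slides without tipping. Only then push the lever beside the dock fully over, away from the robot. Grasp and lift nothing, leave the other things where they stand, and finish clear of everything.

Things in the scene. Friction and masses are not known exactly. Their poses are not given: they have to be found in the camera images.
- battery: Heavy grey box, 1.6 to 2.4 kg. Foot 90 deep (x) x 120 wide (y), 40 high; body above it 68 deep, 120 wide, to 180 high, flush with the foot on +x, so the foot juts 22 at -x; bail handle on top, to 210. Origin: centre of underside. The -x side faces roughly the robot; the +x side goes against the charger. Slides at 8 to 17 N; pushed above 50 it may tip. Push on the foot, tool tilted so the fingertips lead.
- dock: Fixed charging dock, open towards the robot. Origin: on the bench, middle of the charger's stop face; +x is the way the box is pushed in. The box is home with its origin 45 mm on the -x side of this origin, axes parallel to the dock's. The charger behind the stop face is a grey housing 90 deep, 220 wide, 130 tall, which does not move. The lever stands on the dock's +y side.
- dock_mouth (a point): Middle of the dock's entry, on the bench 110 mm from the stop face (dock -x). The bay floor is bare bench between two fixed steel guide rails, 28 high, 12 thick, 136 apart inside (8 free either side of the box) over the 75 next to the stop face, then flared to about 175 apart here.
- lever (a joint): Angle of the lever, rad: starts near 0, leaning towards dock -x; 1.0 = fully over towards dock +x, its end stop. Turns about an axis along dock y, 28 mm above the bench, 90 mm on the -x side and 155 mm on the +y side of the dock's origin. Stays where it is left; a push of 1 N moves it.
- lever_tip (a point): Centre of the aluminium ball knob (26 across) at the lever's end, 90 mm from the pivot, on a 10 mm steel rod. About 107 mm above the bench at start and when fully over, 118 upright; it travels about 86 mm towards dock +x. The lever's block below is 70 x 50, up to 31 high (pivot boss 41).
- tape: Bystander, leave alone: black tape roll lying flat, 84 across, 25 high (mm); origin at the centre of its underside.
- canister: Bystander, leave alone: white round canister, 80 across, 150 tall (mm); origin at the centre of its underside.
- dispenser: Bystander, leave alone: clear bottle with black cap, 66 across, 130 tall (mm); origin at the centre of its underside.
- pen: Bystander, leave alone: blue square-section test pen lying on the bench, 170 x 22 x 22 (mm); origin at the centre of its underside.
- clip: Bystander, leave alone: small white fibre adapter, 48 x 26 x 18 high (mm); origin at the centre of its underside.
There are look-alikes about, which are no part of the job. What is shaped like the battery but yellow is not meant.

How it is judged:
On the way, in this order (a step that is already met when the one before it is completed fails the run):
1. the battery box is home, flat against the charger, with the lever not yet thrown (x of battery in the frame of dock above -0.052 m and y of battery in the frame of dock between -0.014 and 0.014 m and angle between the x axis of battery and the x axis of dock, either way round below 0.08 rad and angle between battery's own z axis and vertical below 0.05 rad and height (world z) of battery below 0.006 m and value of joint lever below 0.4 rad), for 0.2 s.
2. the lever is fully over (value of joint lever above 0.88 rad), for 0.1 s.
At the end, for the whole second after the job is handed in: The battery box stands at rest in the dock, its far side within 7 mm of the charger, within 14 mm of the middle and 0.08 rad of square, upright on the bench (tilt under 0.05 rad), and the lever is past 0.88 of its 1.0 rad (x of battery in the frame of dock above -0.052 m and y of battery in the frame of dock between -0.014 and 0.014 m and angle between the x axis of battery and the x axis of dock, either way round below 0.08 rad and angle between battery's own z axis and vertical below 0.05 rad and height (world z) of battery below 0.006 m and value of joint lever above 0.88 rad and linear speed of battery below 0.01 m/s); the robot touches nothing.
It fails at once if the battery box tips (over 0.15 rad) (angle between battery's own z axis and vertical above 0.15 rad).
It fails at once if the battery box is lifted (height (world z) of battery above 0.012 m).
It fails at once if the box is pushed or held high, with the grasp point over 100 mm above the bench (contact force between the fingers and battery above 2 N and height (world z) of the grasp point above 0.1 m).
It fails at once if the lever is thrown before the box is home (value of joint lever above 0.5 rad and x of battery in the frame of dock below -0.06 m).
It fails at once if another thing on the bench is moved more than 20 mm (distance of any of tape, canister, dispenser, pen, clip from where it was at the start of the episode above 0.02 m).
It also fails if it takes over 61 s, if anything falls off the work surface, if the arm or the gripper's body presses on something with over 40 N, if the wrist force passes 120 N, or if a joint passes its speed limit or range.

## Robot

A 7-joint arm with a two-finger parallel gripper is mounted at the origin on the work surface. World frame = base frame: x ahead of the robot, y to its left, z up, the work surface at z = 0. Lengths are in m, angles in rad, forces in N, time in s.
With the tool pointing down it reaches from about 0.35 to 0.9 m from the base axis. Payload 8.1 kg.
Tool frame: the origin (TCP) lies where the fingers leave the gripper's body, on its centre line; the fingertips stand 73 mm ahead of it and the grasp point (between the pads) lies 54 mm ahead of it; z points along the fingers, y is the direction in which the jaws open and shut (so a half turn about z gives the same grasp; the last joint's range is limited). The gripper opens to 85 mm and grips with 20 to 120 N. Pads are 22 mm wide; open, the fingers measure 114 mm over their backs; the gripper's body (76 mm by 85 mm) begins 54 mm behind the grasp point. The pads swing forward as they close: fully open they stand 13 mm farther back than shut.
Start: joints at [1.039, 0.434, 0.025, 1.573, -0.012, 1.134, -0.075], TCP at [0.26, -0.568, 0.304] pointing down, gripper open.
Joint ranges: [-2.62, 2.62], [-0.44, 2.09], [-1.27, 1.32], [0.08, 2.57], [-1.32, 4.46], [0.12, 2], [-2.74, 2.74]. Speed limits (rad/s): [2.22, 2.22, 3.01, 3.01, 3.14, 3.14, 3.14].

## Interface

Orientations are given as a unit quaternion [w, x, y, z].
In Python, from workcell import r gives the robot as it stands. Calls block until the motion is done:
- r.movep(position, orientation): joint-space move of the TCP to a pose.
- r.move_l(position, ori=None, max_speed=0.15, guard=None): straight line of the TCP; ori=None keeps the orientation; max_speed is the mean speed in m/s. With guard (N) it stops when the force on the tool has changed by that much, and returns True; else False.
- r.move_j(angles): joint-space move.
- r.open_gripper() and r.grab(): open the fingers fully, or close them until they stop; the grip force is fixed at half the most.
- r.hold(seconds).
- r.inverse_kinematics(position, orientation): joint angles nearest the present ones, or None.
- r.grab_frame(name): name is "scene" or "top" or "wrist"; returns (picture, depth): 420x560x3 uint8, red, green, blue; 420x560 float32, m along the optical axis (not along the pixel's ray), 0 where there is no reading.
- r.calibration(name): a dict with "fx", "fy", "cx", "cy" (pixels), "k1" (the pictures are not rectified: a ray, as slopes to the right and down, at radius r is drawn at 1 + k1 r^2 times it, then the intrinsics apply), "R" (3x3) and "t" (3): a world point X has camera coordinates R X + t; the wrist camera has in their place "hand_eye" (4x4, takes a point from camera to tool coordinates, whose origin is the TCP and whose axes are the flange's). Camera axes: x right, y down, z forward; pixel columns grow to the right and rows downward; lengths in m; the calibration is good to about 2 mm. A picture is of the moment at which its call begins: read the wrist's pose just before it. calibration takes no time and is no camera call.
A pose or a line that the arm cannot do raises r.MotionError and nothing moves.
- r.finish_job(): hands the job in, once; it reports no verdict.
Readings, each from a call of its own:
- r.get_time(): time.
- r.get_q(): joint angles.
- r.get_joint_vel(): joint speeds.
- r.get_tau(): joint torques, N m.
- r.get_tcp_pos(): TCP position.
- r.get_tcp_rot(): TCP orientation.
- r.get_ft_force(): force on the tool from outside, world axes, zero at the start.
- r.get_wrist_torque(): the same for the moment, N m.
- r.get_width(): finger opening in m.
Only numpy, scipy, OpenCV 4.12 (cv2) and the standard library are available. Lean on these libraries where they do the work, as an engineer would, in place of code of your own. Each camera call takes 0.05 s, during which the arm holds its last target.

## Working session

There is one attempt and no reset: what is moved stays moved. The work goes in short steps, each a Python script; the robot and the scene stay as the last script left them, time stands still between calls to the robot, and variables do not carry over. Pictures are saved under pics/ and viewed, and the job is handed in when it is done.

```bash
ls; mkdir -p pics
cat > h.py <<'E'
import numpy as np, cv2
from workcell import r
def save(n,p): cv2.imwrite(p,cv2.cvtColor(n,cv2.COLOR_RGB2BGR))
E
python3 - <<'E'
from h import *
for n in ["scene","top"]:
    im,d=r.grab_frame(n); save(im,f"pics/{n}0.png"); np.savez(f"{n}0.npz",im=im,d=d)
    c=r.calibration(n); print(n,c)
print(r.calibration("wrist"),r.get_time(),r.get_tcp_rot())
E
```

```text
pics
scene {'fx': 397.46981392531876, 'fy': 397.46981392531876, 'cx': 274.19719056165826, 'cy': 203.39484596091765, 'k1': -0.10802124748175253, 'R': array([[ 0.6862984 ,  0.72703608, -0.02032316],
       [ 0.44939363, -0.44585227, -0.77411957],
       [-0.57187399,  0.52214393, -0.63271309]]), 't': array([-0.31753504, -0.19312184,  1.35933033])}
top {'fx': 497.3340502721162, 'fy': 497.3340502721162, 'cx': 273.144475653683, 'cy': 206.03677976559277, 'k1': -0.05784237000456259, 'R': array([[-0.00147642, -0.99985976,  0.01668183],
       [-0.98624341, -0.00130148, -0.1652944 ],
       [ 0.16529293, -0.01669639, -0.98610318]]), 't': array([-0.09560201,  0.5716877 ,  1.40216588])}
{'fx': 356.0987499522041, 'fy': 356.0987499522041, 'cx': 281.6190120482148, 'cy': 210.36839001717786, 'k1': 0.03209313554667776, 'hand_eye': array([[ 3.06139990e-04, -9.61576855e-01, -2.74535715e-01,
         6.94967353e-02],
       [ 9.99999883e-01,  3.97193590e-04, -2.76074131e-04,
         7.89622125e-05],
       [ 3.74510321e-04, -2.74535599e-01,  9.61576864e-01,
        -6.88116529e-02],
       [ 0.00000000e+00,  0.00000000e+00,  0.00000000e+00,
         1.00000000e+00]])} 0.1 [-6.70946788e-04  9.77108209e-01  2.12741760e-01 -2.02395502e-04]
```

View pics/scene0.png

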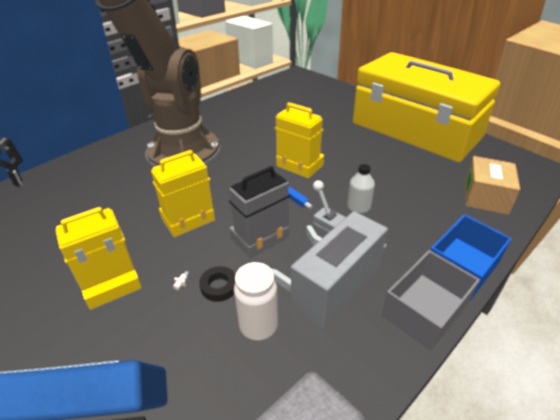

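View pics/top0.png

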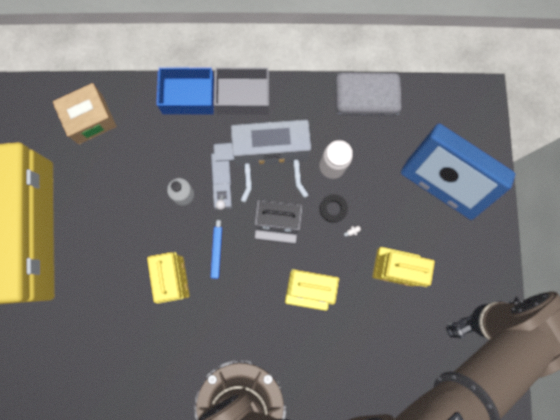

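```bash
cat >> h.py <<'E'
def world(d,c,Rt=None):
    v,u=np.mgrid[0:d.shape[0],0:d.shape[1]].astype(float)
    K=np.array([[c['fx'],0,c['cx']],[0,c['fy'],c['cy']],[0,0,1]])
    p=cv2.undistortPoints(np.stack([u.ravel(),v.ravel()],1)[:,None],K,np.array([c['k1'],0,0,0,0.]))[:,0]
    X=np.c_[p,np.ones(len(p))]*d.ravel()[:,None]
    if Rt is None: W=(X-c['t'])@c['R']
    else: W=X@Rt[0].T+Rt[1]
    return W.reshape(d.shape+(3,))
E
python3 - <<'E'
from h import *
z=np.load("top0.npz");im,d=z['im'],z['d'];W=world(d,r.calibration("top"));np.save("W.npy",W)
a,b,cc,dd=110,260,120,400
cr=cv2.resize(im[a:b,140:365],None,fx=3.5,fy=3.5,interpolation=cv2.INTER_CUBIC);save(cr,"pics/crop0.png")
print("bench",np.median(W[300:330,200:280,2]))
for n,(u,v) in dict(chL=(236,126),chR=(307,124),chFL=(236,151),chFR=(308,150),topbat=(280,215),foot=(276,237),knob=(220,205),pen=(216,250),tape=(322,208),can=(338,152),disp=(179,187)).items(): print(n,W[v,u].round(3))
# rectified map 1mm/px: x .25-.75, y -.3..0.3 ; heights
xr=(0.3,0.75);yr=(-0.2,0.3)
H=np.zeros((450,500))
m=(W[...,0]>.3)&(W[...,0]<.75)&(W[...,1]>-.2)&(W[...,1]<.3)&(d>0)
for p in W[m]:
    i=int((.75-p[0])*1000);j=int((.3-p[1])*1000);H[max(i-1,0):i+2,max(j-1,0):j+2]=np.maximum(H[max(i-1,0):i+2,max(j-1,0):j+2],p[2])
cv2.imwrite("pics/H.png",cv2.applyColorMap((np.clip(H/0.22,0,1)*255).astype(np.uint8),cv2.COLORMAP_TURBO))
E
```

```text
bench -0.00019425896596412121
chL [0.789 0.011 0.126]
chR [ 0.795 -0.191  0.127]
chFL [0.715 0.01  0.128]
chFR [ 0.719 -0.193  0.124]
topbat [ 0.522 -0.111  0.205]
foot [ 0.481 -0.104  0.044]
knob [0.563 0.053 0.119]
pen [0.445 0.071 0.025]
tape [ 0.569 -0.241  0.027]
can [ 0.707 -0.274  0.147]
disp [0.61  0.165 0.133]
```

View pics/crop0.png

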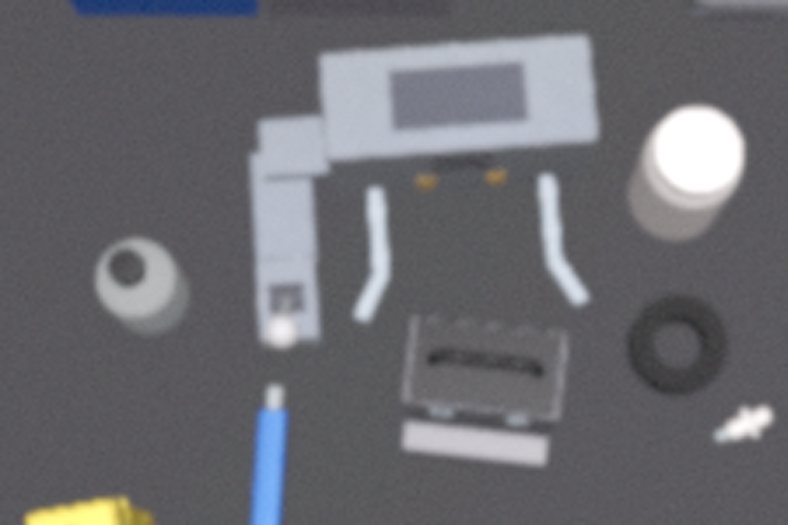

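View pics/H.png

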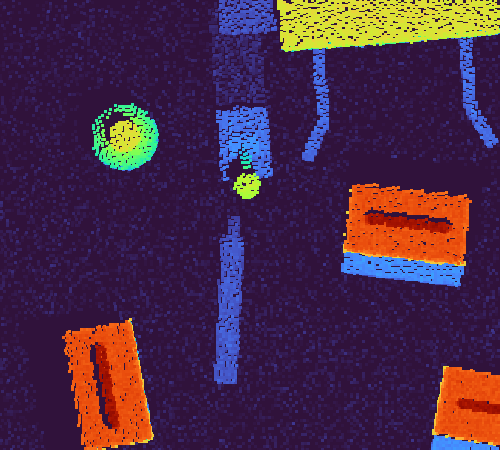

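```bash
cat >> h.py <<'E'
def rect(W,lo,hi,xr,yr):
    m=(W[...,2]>lo)&(W[...,2]<hi)&(W[...,0]>xr[0])&(W[...,0]<xr[1])&(W[...,1]>yr[0])&(W[...,1]<yr[1])
    P=W[m][:,:2].astype(np.float32)
    R=cv2.minAreaRect(P)
    return R,cv2.boxPoints(R)
E
python3 - <<'E'
from h import *
W=np.load("W.npy")
for n,a in dict(ch=(.118,.14,(.66,.85),(-.25,.06)),bat=(.17,.19,(.42,.62),(-.2,0)),foot=(.03,.05,(.42,.62),(-.2,-.02)),railL=(.018,.036,(.58,.69),(-.06,.02)),railR=(.018,.036,(.58,.69),(-.25,-.15)),knob=(.09,.13,(.53,.6),(.03,.08)),block=(.022,.045,(.57,.65),(.02,.09)),blk2=(.03,.1,(.65,.8),(.02,.1)),pen=(.015,.04,(.3,.56),(.02,.1)),tape=(.015,.04,(.5,.65),(-.3,-.19)),can=(.14,.17,(.6,.8),(-.4,-.2)),disp=(.04,.2,(.55,.7),(.1,.25))).items():
    R,b=rect(W,*a); print(n,np.round(R[0],3),np.round(R[1],3),round(R[2],2),b.round(3).tolist())
E
```

```text
ch [ 0.752 -0.114] [0.282 0.123] 85.27 [[0.6790000200271606, -0.24899999797344208], [0.8019999861717224, -0.25999999046325684], [0.824999988079071, 0.02199999988079071], [0.703000009059906, 0.03200000151991844]]
bat [ 0.527 -0.108] [0.119 0.068] 82.94 [[0.4860000014305115, -0.16300000250339508], [0.5529999732971191, -0.1720000058412552], [0.5680000185966492, -0.05299999937415123], [0.5, -0.04500000178813934]]
foot [ 0.518 -0.143] [0.098 0.202] 40.15 [[0.41499999165534973, -0.09700000286102295], [0.5450000166893005, -0.25200000405311584], [0.6200000047683716, -0.1889999955892563], [0.49000000953674316, -0.03400000184774399]]
railL [ 0.64  -0.019] [0.02 0.1 ] 83.2 [[0.5889999866485596, -0.023000000044703484], [0.6880000233650208, -0.03500000014901161], [0.6899999976158142, -0.014999999664723873], [0.5910000205039978, -0.003000000026077032]]
railR [ 0.634 -0.206] [0.109 0.087] 1.13 [[0.5789999961853027, -0.164000004529953], [0.5809999704360962, -0.25099998712539673], [0.6899999976158142, -0.24899999797344208], [0.6880000233650208, -0.16200000047683716]]
knob [0.565 0.052] [0.023 0.024] 
[... 615 characters left out ...]
07800000160932541], [0.367000013589859, 0.0860000029206276]]
tape [ 0.573 -0.245] [0.118 0.082] 83.27 [[0.5260000228881836, -0.2980000078678131], [0.6069999933242798, -0.30799999833106995], [0.6209999918937683, -0.19099999964237213], [0.5389999747276306, -0.1809999942779541]]
can [ 0.705 -0.276] [0.064 0.071] 88.06 [[0.6690000295639038, -0.3059999942779541], [0.7390000224113464, -0.3089999854564667], [0.7409999966621399, -0.24500000476837158], [0.6710000038146973, -0.24199999868869781]]
disp [0.613 0.175] [0.064 0.064] 0.92 [[0.5809999704360962, 0.20600000023841858], [0.5820000171661377, 0.1420000046491623], [0.6460000276565552, 0.14300000667572021], [0.6449999809265137, 0.2070000022649765]]
```

Run:
```python
from h import *
W=np.load("W.npy")
m=(W[...,2]>.12)&(W[...,2]<.136)&(W[...,0]>.66)&(W[...,0]<.82)&(W[...,1]>-.235)&(W[...,1]<.05)
cnt,l,st,ce=cv2.connectedComponentsWithStats(m.astype(np.uint8));
for k in range(1,cnt):
    if st[k,4]>100:
        P=W[l==k][:,:2].astype(np.float32);R=cv2.minAreaRect(P);b=cv2.boxPoints(R);print(st[k,4],R,b.round(4).tolist())
# front-edge line fit: per column lowest x
        # back/front lines
        ys=np.arange(-.19,.0,.005);f=[];bk=[]
        for y in ys:
            s=P[abs(P[:,1]-y)<.003]
            f.append(s[:,0].min());bk.append(s[:,0].max())
        print("front",np.polyfit(ys,f,1),"back",np.polyfit(ys,bk,1))
for xr,yr in(((.605,.69),(-.06,.02)),((.605,.69),(-.19,-.15))):
    m=(W[...,2]>.018)&(W[...,2]<.036)&(W[...,0]>xr[0])&(W[...,0]<xr[1])&(W[...,1]>yr[0])&(W[...,1]<yr[1])
    P=W[m]
    for x in np.arange(.6,.69,.01):
        s=P[abs(P[:,0]-x)<.005]
        if len(s): print(round(x,2),s[:,1].min().round(4),s[:,1].max().round(4))
```

```text
2363 ((0.7531778216362, -0.08808611333370209), (0.09402945637702942, 0.22022272646427155), 4.8206939697265625) [[0.6970999836921692, 0.01769999973475933], [0.7156000137329102, -0.20180000364780426], [0.8093000054359436, -0.193900004029274], [0.7907999753952026, 0.025599999353289604]]
front [-0.07708269  0.70157355] back [-0.07630541  0.79083952]
0.61 -0.0213 -0.0065
0.62 -0.0272 -0.0124
0.63 -0.0274 -0.0183
0.64 -0.0272 -0.018
0.65 -0.0271 -0.0179
0.66 -0.0271 -0.0151
0.67 -0.024 -0.0148
0.68 -0.0239 -0.0148
0.61 -0.188 -0.1824
0.62 -0.188 -0.176
0.63 -0.1852 -0.1705
0.64 -0.1793 -0.1647
0.65 -0.1766 -0.1645
0.66 -0.1735 -0.1643
0.67 -0.1737 -0.1642
0.68 -0.1737 -0.1616
```

Run:
```python
from h import *
W=np.load("W.npy")
for n,a in dict(yel=(.165,.19,(.28,.42),(-.3,-.1)),yelfoot=(.03,.05,(.25,.42),(-.3,-.1)),yel2=(.165,.19,(.28,.45),(.1,.3))).items():
    R,b=rect(W,*a); print(n,np.round(R[0],3),np.round(R[1],3),round(R[2],2),b.round(3).tolist())
th=.077
def quat(yaw,tilt):
    from scipy.spatial.transform import Rotation as Ro
    z=np.array([np.sin(tilt)*np.cos(yaw),np.sin(tilt)*np.sin(yaw),-np.cos(tilt)])
    y=np.array([np.sin(yaw),-np.cos(yaw),0.]); x=np.cross(y,z)
    q=Ro.from_matrix(np.c_[x,y,z]).as_quat(); return q[[3,0,1,2]],x,y,z
for yaw in(-.12,0,.077):
  for tilt in(.3,.45,.6):
    q,x,y,z=quat(yaw,tilt)
    for tip in([.44,-.105,.017],[.61,-.1,.017],[.44,-.105,.3],[.53,.05,.095],[.65,.06,.095]):
        j=r.inverse_kinematics(np.array(tip)-.073*z,q); print(yaw,tilt,tip,None if j is None else np.round(j,2))
```

```text
yel [ 0.34  -0.199] [0.118 0.069] 80.02 [[0.29600000381469727, -0.25099998712539673], [0.36399999260902405, -0.2630000114440918], [0.3840000033378601, -0.1459999978542328], [0.31700000166893005, -0.1340000033378601]]
yelfoot [ 0.322 -0.195] [0.118 0.075] 79.14 [[0.27399998903274536, -0.2460000067949295], [0.34700000286102295, -0.25999999046325684], [0.3700000047683716, -0.14399999380111694], [0.29600000381469727, -0.12999999523162842]]
yel2 [0.364 0.193] [0.121 0.069] 10.28 [[0.2980000078678131, 0.2160000056028366], [0.3109999895095825, 0.14800000190734863], [0.42899999022483826, 0.17000000178813934], [0.4169999957084656, 0.23800000548362732]]
-0.12 0.3 [0.44, -0.105, 0.017] [-0.14  0.44  0.33  2.47  4.33  0.16  0.38]
-0.12 0.3 [0.61, -0.1, 0.017] [ 0.02  0.57  0.06  2.07 -0.08  0.2  -1.55]
-0.12 0.3 [0.44, -0.105, 0.3] [ 0.57 -0.06 -0.42  2.06 -0.04  0.84 -1.52]
-0.12 0.3 [0.53, 0.05, 0.095] [-0.15  0.34 -0.15  2.2   0.49  0.36 -2.41]
-0.12 0.3 [0.65, 0.06, 0.095] [-0.14  0.49 -0.13  1.92  0.37  0.48 -2.24]
-0.12 0.45 [0.44, -0.105, 0.017] None
-0.12 0.45 [0.61, -0.1, 0.017] [ 0.18 
[... 1842 characters left out ...]
0.13  1.93  0.23  0.44 -1.89]
0.077 0.45 [0.44, -0.105, 0.017] [ 0.76  0.54 -0.69  2.52  2.47  0.33  2.57]
0.077 0.45 [0.61, -0.1, 0.017] [-0.04  0.58  0.23  2.2   4.39  0.22  0.48]
0.077 0.45 [0.44, -0.105, 0.3] [ 0.71 -0.12 -0.43  2.16 -0.32  0.69 -1.01]
0.077 0.45 [0.53, 0.05, 0.095] None
0.077 0.45 [0.65, 0.06, 0.095] [-0.29  0.45  0.11  2.08  0.04  0.16 -1.73]
0.077 0.6 [0.44, -0.105, 0.017] None
0.077 0.6 [0.61, -0.1, 0.017] [ 0.67  0.7  -0.69  2.26  2.45  0.39  2.62]
0.077 0.6 [0.44, -0.105, 0.3] [ 0.8  -0.18 -0.42  2.27 -0.62  0.56 -0.68]
0.077 0.6 [0.53, 0.05, 0.095] [ 0.01  0.35 -0.34  2.45  2.38  0.32  2.18]
0.077 0.6 [0.65, 0.06, 0.095] [-0.1   0.45 -0.16  2.19  2.17  0.18  2.44]
```

```bash
cat >> h.py <<'E'
from scipy.spatial.transform import Rotation as Ro
def quat(yaw,tilt,flip=False):
    z=np.array([np.sin(tilt)*np.cos(yaw),np.sin(tilt)*np.sin(yaw),-np.cos(tilt)])
    y=np.array([np.sin(yaw),-np.cos(yaw),0.])*(-1 if flip else 1); x=np.cross(y,z)
    q=Ro.from_matrix(np.c_[x,y,z]).as_quat(); return q[[3,0,1,2]],z
def tcp(tip,yaw,tilt,flip=False,L=.073):
    q,z=quat(yaw,tilt,flip); return np.array(tip)-L*z,q
E
python3 - <<'E'
from h import *
P=tcp([.42,-.1,.30],-.12,.45)
r.movep(*P)
print(r.get_time(),np.round(r.get_q(),2),r.get_tcp_pos())
im,d=r.grab_frame("scene"); save(im,"pics/s1.png")
im,d=r.grab_frame("top"); save(im,"pics/t1.png")
for yaw in(-.12,0,.077):
  for tilt in(.25,.35,.45,.6):
    for f in(0,1):
     for tip in([.45,-.1,.017],[.61,-.1,.017]):
        j=r.inverse_kinematics(*tcp(tip,yaw,tilt,f)); print(yaw,tilt,f,tip[0],None if j is None else np.round(j,2))
E
```

```text
1.9083 [ 0.75 -0.19 -0.51  2.2  -0.22  0.67 -1.33] [ 0.38876161 -0.09683681  0.36590884]
-0.12 0.25 0 0.45 [-0.17  0.45  0.35  2.41 -1.27  0.16 -0.32]
-0.12 0.25 0 0.61 [ 0.42  0.63 -0.48  1.99  0.77  0.43 -2.33]
-0.12 0.25 1 0.45 [ 0.88  0.66 -1.02  2.33  1.37  0.58  0.23]
-0.12 0.25 1 0.61 [ 0.78  0.87 -1.08  1.96  1.25  0.82  0.48]
-0.12 0.35 0 0.45 [0.08 0.44 0.03 2.48 3.17 0.12 1.52]
-0.12 0.35 0 0.61 [ 0.16  0.57 -0.12  2.1   0.62  0.15 -2.22]
-0.12 0.35 1 0.45 [ 0.4   0.46 -0.38  2.45  2.07  0.2  -0.51]
-0.12 0.35 1 0.61 [ 0.7   0.76 -0.9   2.06  1.37  0.59  0.31]
-0.12 0.45 0 0.45 [ 0.22  0.46 -0.16  2.55  2.89  0.33  1.81]
-0.12 0.45 0 0.61 [ 0.18  0.57 -0.15  2.19  2.1   0.12  2.58]
-0.12 0.45 1 0.45 [ 0.9   0.69 -1.05  2.5   1.98  0.65 -0.35]
-0.12 0.45 1 0.61 [ 0.7   0.75 -0.88  2.15  1.68  0.56  0.01]
-0.12 0.6 0 0.45 None
-0.12 0.6 0 0.61 [ 0.18  0.59 -0.16  2.31  2.82  0.38  1.86]
-0.12 0.6 1 0.45 None
-0.12 0.6 1 0.61 [ 0.82  0.88 -1.06  2.26  2.07  0.78 -0.28]
0 0.25 0 0.45 [-0.01  0.44  0.18  2.4  -1.07  0.13 -0.38]
0 0.25 0 0.61 [ 0.43  0.63 -0.46  1.99  0.69  0.4 
[... 940 characters left out ...]
1 [ 0.82  0.87 -1.08  1.96  1.2   0.77  0.73]
0.077 0.35 0 0.45 [0.14 0.44 0.04 2.46 3.92 0.14 1.03]
0.077 0.35 0 0.61 [ 0.28  0.58 -0.23  2.09  0.4   0.15 -1.76]
0.077 0.35 1 0.45 [ 0.97  0.68 -1.05  2.4   1.65  0.5   0.23]
0.077 0.35 1 0.61 [ 0.85  0.86 -1.08  2.04  1.39  0.68  0.57]
0.077 0.45 0 0.45 [ 0.47  0.48 -0.34  2.52  3.    0.27  1.99]
0.077 0.45 0 0.61 [-0.04  0.58  0.23  2.2   4.39  0.22  0.48]
0.077 0.45 1 0.45 [ 0.99  0.7  -1.04  2.48  2.02  0.52 -0.1 ]
0.077 0.45 1 0.61 [ 0.76  0.75 -0.88  2.13  1.63  0.44  0.3 ]
0.077 0.6 0 0.45 None
0.077 0.6 0 0.61 [ 0.42  0.62 -0.34  2.28  3.    0.32  1.99]
0.077 0.6 1 0.45 None
0.077 0.6 1 0.61 [ 0.91  0.88 -1.05  2.24  2.1   0.61 -0.05]
```

View pics/s1.png

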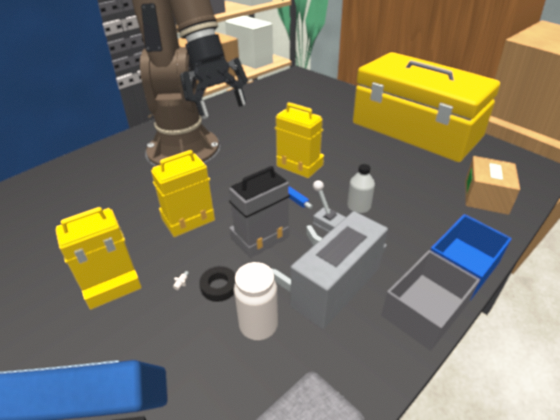

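View pics/t1.png

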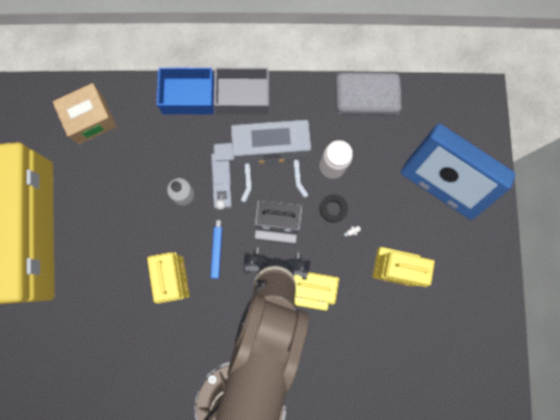

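Run:
```python
import cv2
a=cv2.imread("pics/s1.png")[20:130,140:270];b=cv2.imread("pics/t1.png")[225:325,225:355]
a=cv2.resize(a,None,fx=3,fy=4.5,interpolation=2);a=cv2.resize(cv2.imread("pics/s1.png")[20:130,140:270],(520,440),interpolation=2)
b=cv2.resize(b,(520,400),interpolation=2)
cv2.imwrite("pics/za.png",a);cv2.imwrite("pics/zb.png",b)
```

```text
(no output)
```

View pics/za.png

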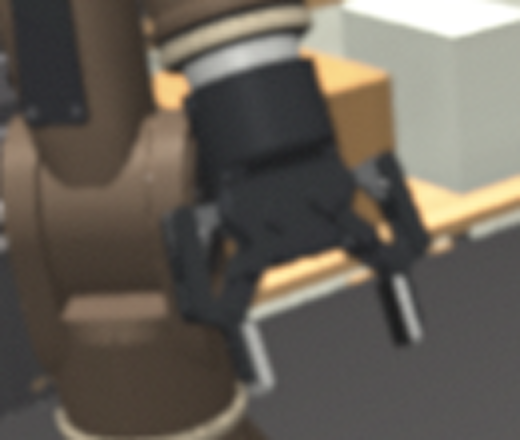

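View pics/zb.png

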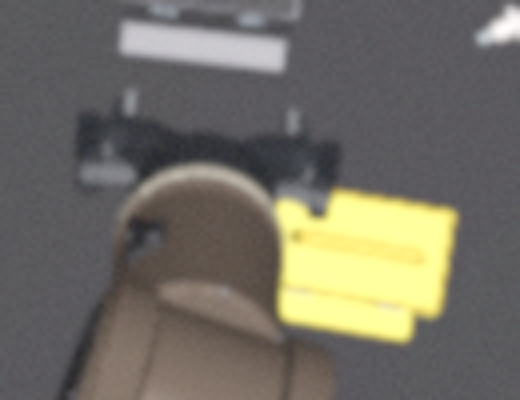

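Run:
```python
from h import *
P=tcp([.445,-.092,.017],-.05,.42)
j=r.inverse_kinematics(*P);print(np.round(j,3))
j=np.array(j)
if abs(j[4]-3)<.6:
    j[1]-=.5
    r.move_j(list(j))
    print(r.get_time(),np.round(r.get_q(),2),r.get_tcp_pos()); 
    w=r.get_tcp_rot(); print(Ro.from_quat([w[1],w[2],w[3],w[0]]).as_matrix().round(2))
    for z in(.017,.1,.2,.25,.3):
        jj=r.inverse_kinematics(*tcp([.445,-.092,z],-.05,.42)); print(z,None if jj is None else np.round(jj,2))
    for x,yw,t in((.48,0,.45),(.52,.077,.5),(.6,.077,.55),(.6,.077,.5)):
        jj=r.inverse_kinematics(*tcp([x,-.095,.017],yw,t)); print(x,None if jj is None else np.round(jj,2))
```

```text
[ 0.233  0.451 -0.16   2.539  2.961  0.267  1.809]
4.6917 [ 0.23 -0.05 -0.16  2.54  2.96  0.27  1.81] [ 0.45267465 -0.09954137  0.31063308]
[[ 0.61 -0.07  0.79]
 [ 0.02 -0.99 -0.11]
 [ 0.79  0.09 -0.61]]
0.017 [ 0.25  0.45 -0.18  2.54  2.93  0.27  1.84]
0.1 [ 0.59  0.25 -0.55  2.44  1.11  0.13 -2.63]
0.2 [ 0.26 -0.   -0.16  2.33 -0.06  0.39 -1.46]
0.25 [ 1.18 -0.04 -0.99  2.21 -0.18  0.55 -1.3 ]
0.3 [ 0.74 -0.12 -0.55  2.14 -0.18  0.69 -1.32]
0.48 [ 0.21  0.48 -0.11  2.48  3.17  0.26  1.67]
0.52 [0.15 0.51 0.02 2.43 3.54 0.31 1.4 ]
0.6 [ 0.16  0.57 -0.03  2.29  3.5   0.27  1.41]
0.6 [ 0.21  0.57 -0.11  2.24  3.42  0.16  1.49]
```

Run:
```python
from h import *
q0=np.array(r.get_q())
for x in (.41,.43,.445):
  for z in(.06,.1,.15,.2,.25):
    s=""
    for t in (.5,.6,.7,.8,.9,1.):
        jj=r.inverse_kinematics(*tcp([x,-.092,z],-.05,t))
        s+=" -" if jj is None else (" ok%.2f/%.2f/%.2f"%(jj[4],jj[5],jj[3]) if abs(jj[4]-2.96)<.7 else " N")
    print(x,z,s)
```

```text
0.41 0.06  - - - - - -
0.41 0.1  - - - - - -
0.41 0.15  - - - - - -
0.41 0.2  N N - - - -
0.41 0.25  N N N - - -
0.43 0.06  - - - - - -
0.43 0.1  ok3.05/0.12/2.56 - - - - -
0.43 0.15  - - - - - -
0.43 0.2  N N - - - -
0.43 0.25  N N N - - -
0.445 0.06  - - - - - -
0.445 0.1  N - - - - -
0.445 0.15  N N - - - -
0.445 0.2  N N - - - -
0.445 0.25  N N N N - -
```

Run:
```python
from h import *
r.movep(*tcp([.44,-.092,.3],-.05,.22))
print(r.get_time(),np.round(r.get_q(),2),r.get_tcp_pos())
for x,yw in ((.44,-.05),(.48,0),(.52,.077),(.61,.077)):
  for t in (.15,.2,.25,.3):
    for z in (.017,.1):
        jj=r.inverse_kinematics(*tcp([x,-.092,z],yw,t)); print(x,t,z,None if jj is None else np.round(jj,2))
```

```text
7.4667 [ 0.85  0.   -0.73  1.98 -0.02  0.94 -1.49] [ 0.42393645 -0.09136726  0.37111184]
0.44 0.15 0.017 [ 0.38  0.46 -0.36  2.31  0.57  0.29 -2.1 ]
0.44 0.15 0.1 [ 0.63  0.33 -0.65  2.22  0.41  0.53 -1.94]
0.44 0.2 0.017 [ 0.29  0.44 -0.25  2.36  0.58  0.18 -2.1 ]
0.44 0.2 0.1 [ 0.61  0.31 -0.61  2.26  0.41  0.45 -1.94]
0.44 0.25 0.017 [ 0.39  0.45 -0.37  2.39  1.12  0.17 -2.64]
0.44 0.25 0.1 [ 0.59  0.28 -0.58  2.31  0.43  0.37 -1.95]
0.44 0.3 0.017 [-0.12  0.44  0.29  2.48  4.32  0.15  0.44]
0.44 0.3 0.1 [ 0.56  0.26 -0.54  2.35  0.47  0.29 -1.99]
0.48 0.15 0.017 [ 0.42  0.51 -0.43  2.21  0.59  0.36 -2.05]
0.48 0.15 0.1 [ 0.62  0.4  -0.67  2.13  0.45  0.58 -1.92]
0.48 0.2 0.017 [ 0.35  0.49 -0.32  2.26  0.56  0.25 -2.03]
0.48 0.2 0.1 [ 0.6   0.37 -0.62  2.18  0.44  0.5  -1.91]
0.48 0.25 0.017 [ 0.26  0.47 -0.21  2.31  0.54  0.14 -2.  ]
0.48 0.25 0.1 [ 0.57  0.34 -0.57  2.22  0.43  0.41 -1.9 ]
0.48 0.3 0.017 None
0.48 0.3 0.1 [ 0.53  0.31 -0.51  2.27  0.43  0.32 -1.9 ]
0.52 0.15 0.017 [ 0.49  0.57 -0.52  2.11  0.63  0.44 -2.  ]
0.52 0.15 0.1 [ 0.63  0.46 -0.7   2.04  0.49  0.64 -1.87]
0.52 0.2 0.017 [ 0.42  0.54 -0.43  2.16  0.6   0.33 -1.97]
0.52 0.2 0.1 [ 0.61  0.43 -0.66  2.09  0.47  0.55 -1.85]
0.52 0.25 0.017 [ 0.35  0.52 -0.32  2.21  0.55  0.22 -1.93]
0.52 0.25 0.1 [ 0.59  0.4  -0.6   2.13  0.45  0.46 -1.83]
0.52 0.3 0.017 [ 0.31  0.5  -0.25  2.26  0.58  0.12 -1.96]
0.52 0.3 0.1 [ 0.55  0.38 -0.54  2.18  0.43  0.37 -1.8 ]
0.61 0.15 0.017 [ 0.6   0.74 -0.76  1.88  0.81  0.68 -2.12]
0.61 0.15 0.1 [ 0.65  0.63 -0.83  1.83  0.65  0.8  -1.98]
0.61 0.2 0.017 [ 0.56  0.7  -0.68  1.93  0.8   0.56 -2.12]
0.61 0.2 0.1 [ 0.63  0.6  -0.78  1.87  0.63  0.71 -1.97]
0.61 0.25 0.017 [ 0.5   0.66 -0.58  1.98  0.78  0.44 -2.11]
0.61 0.25 0.1 [ 0.61  0.56 -0.72  1.92  0.62  0.61 -1.96]
0.61 0.3 0.017 [ 0.42  0.62 -0.45  2.03  0.74  0.31 -2.09]
0.61 0.3 0.1 [ 0.58  0.52 -0.66  1.97  0.6   0.51 -1.95]
```

```bash
cat >> h.py <<'E'
def L(tip,yaw,tilt,v=.1,g=None):
    p,q=tcp(tip,yaw,tilt)
    h=r.move_l(list(p),list(q),max_speed=v,guard=g)
    print("hit",h,"t",round(r.get_time(),2),"tcp",np.round(r.get_tcp_pos(),4),"F",np.round(r.get_ft_force(),1),"q6",round(r.get_q()[5],2))
    return h
def snap(n,tag,crop=None,f=3):
    im,d=r.grab_frame(n)
    if crop: im=cv2.resize(im[crop[1]:crop[3],crop[0]:crop[2]],None,fx=f,fy=f,interpolation=2)
    save(im,f"pics/{tag}.png"); return im,d
E
python3 - <<'E'
from h import *
if not L([.44,-.092,.1],-.05,.2,.12,12):
    L([.44,-.092,.017],-.05,.2,.08,10)
snap("scene","s2",(140,60,400,300)); snap("top","t2",(170,130,370,330))
E
```

```text
hit False t 9.28 tcp [ 0.4258 -0.0913  0.172 ] F [-0.3 -0.7  0.2] q6 0.45
hit False t 10.47 tcp [ 0.4257 -0.0912  0.0888] F [-0.1 -0.1  0.4] q6 0.21
```

View pics/s2.png

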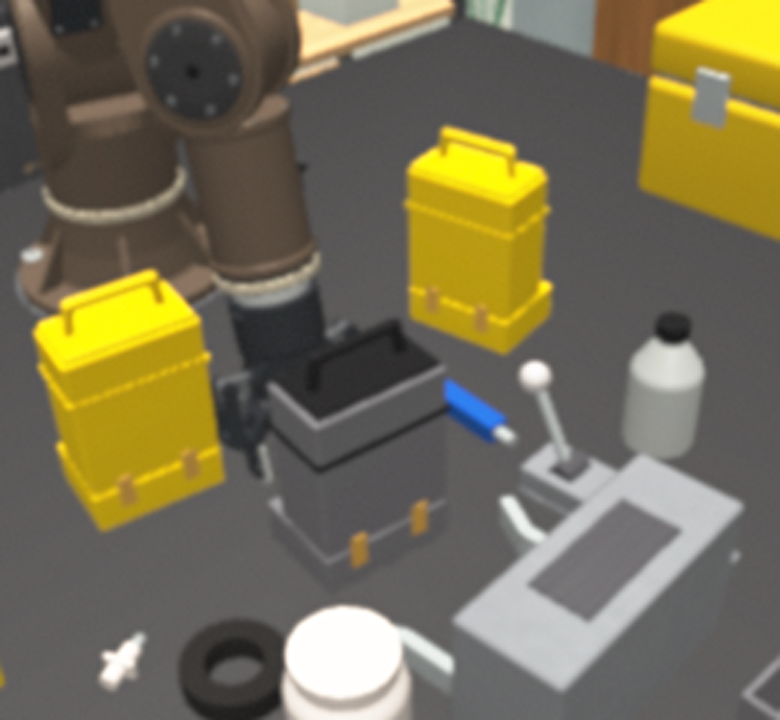

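View pics/t2.png

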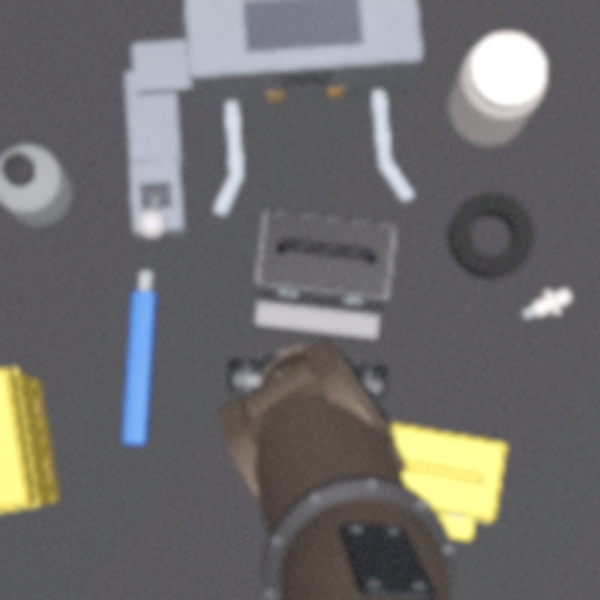

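Run:
```python
from h import *
L([.475,-.095,.017],-.02,.21,.04,5)
L([.475,-.095,.017],.0,.21,.04,40)
print(np.round(r.get_ft_force(),1),r.get_wrist_torque())
snap("top","t3",(170,130,370,330))
```

```text
hit True t 11.16 tcp [ 0.4474 -0.0938  0.088 ] F [-1.4  0.9 -0.1] q6 0.23
hit False t 11.63 tcp [ 0.4548 -0.097   0.0869] F [-16.1  -3.9   9.4] q6 0.25
[-16.1  -3.9   9.4] [-1.20514146  2.88344842 -0.95966708]
```

View pics/t3.png

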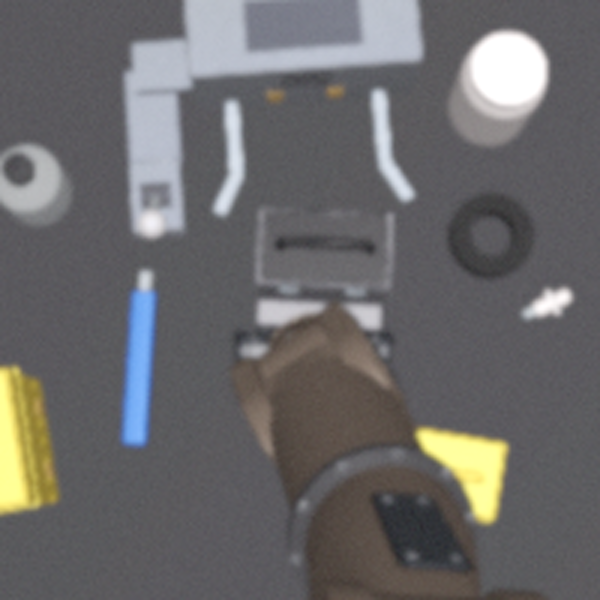

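```bash
cat >> h.py <<'E'
DO=np.array([.7083,-.0916]);DY=.077
def box(pr=True):
    im,d=r.grab_frame("top");W=world(d,r.calibration("top"))
    x0,x1=.44,.72
    m=(W[...,2]>.170)&(W[...,2]<.19)&(W[...,0]>x0)&(W[...,0]<x1)&(W[...,1]>-.2)&(W[...,1]<0)
    # largest blob
    n,l,s,_=cv2.connectedComponentsWithStats(m.astype(np.uint8));k=1+np.argmax(s[1:,4])
    R=cv2.minAreaRect(W[l==k][:,:2].astype(np.float32));b=cv2.boxPoints(R)
    e=b[1]-b[0]; e2=b[2]-b[1]
    if np.linalg.norm(e2)>np.linalg.norm(e): e=e2
    if e[1]<0:e=-e
    yaw=np.arctan2(-e[0],e[1]); c=np.array(R[0])-.011*np.array([np.cos(yaw),np.sin(yaw)])
    dd=c-DO;C,S=np.cos(DY),np.sin(DY)
    D=np.array([C*dd[0]+S*dd[1],-S*dd[0]+C*dd[1]])
    print("box size",np.round(R[1],3),"org",c.round(4),"yaw",round(yaw,3),"dock",D.round(4),"relyaw",round(yaw-DY,3)); return D,yaw-DY
E
python3 -c "
from h import *
box()"
```

```text
box size [0.119 0.068] org [ 0.5213 -0.106 ] yaw -0.049 dock [-0.1876 -0.    ] relyaw -0.126
```

```bash
cat >> h.py <<'E'
def dk(x,y,z): 
    C,S=np.cos(DY),np.sin(DY); return [DO[0]+C*x-S*y,DO[1]+S*x+C*y,z]
E
python3 - <<'E'
from h import *
L(dk(-.215,.009,.017),.05,.22,.04,40); box()
L(dk(-.185,.005,.017),.077,.25,.04,40); box()
snap("top","t4",(170,130,370,330))
E
```

```text
hit False t 12.34 tcp [ 0.4729 -0.1012  0.0863] F [-9.9 -2.5 -2.1] q6 0.27
box size [0.069 0.119] org [ 0.539  -0.1046] yaw 0.046 dock [-0.1698  0.    ] relyaw -0.031
hit False t 13.25 tcp [ 0.5013 -0.1029  0.0856] F [-9.6 -0.9 -5.2] q6 0.27
box size [0.068 0.12 ] org [ 0.5686 -0.1043] yaw 0.075 dock [-0.1402 -0.0019] relyaw -0.002
```

View pics/t4.png

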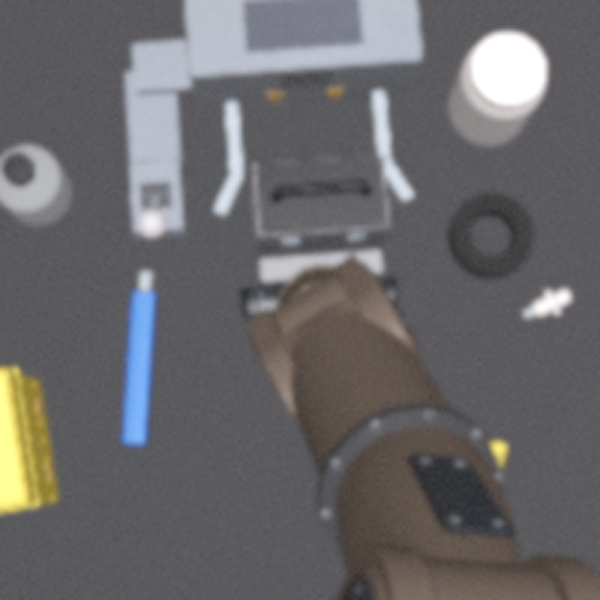

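Run:
```python
from h import *
L(dk(-.125,.002,.017),.077,.28,.06,30); box()
L(dk(-.098,.002,.017),.077,.3,.04,25); box()
L(dk(-.08,.002,.017),.077,.3,.02,18); box()
snap("top","t5",(170,110,370,310))
```

```text
hit True t 13.71 tcp [ 0.505  -0.103   0.0847] F [-0.7  0.4  0.3] q6 0.27
box size [0.068 0.12 ] org [ 0.5729 -0.1042] yaw 0.075 dock [-0.1359 -0.0021] relyaw -0.002
hit True t 14.32 tcp [ 0.5056 -0.1031  0.083 ] F [-0.1 -0.3  0.1] q6 0.28
box size [0.069 0.12 ] org [ 0.573  -0.1044] yaw 0.081 dock [-0.1359 -0.0023] relyaw 0.004
hit True t 15.32 tcp [ 0.5058 -0.1031  0.0819] F [-0.5 -0.1  0.5] q6 0.28
box size [0.069 0.119] org [ 0.5732 -0.1043] yaw 0.077 dock [-0.1356 -0.0023] relyaw 0.0
```

View pics/t5.png

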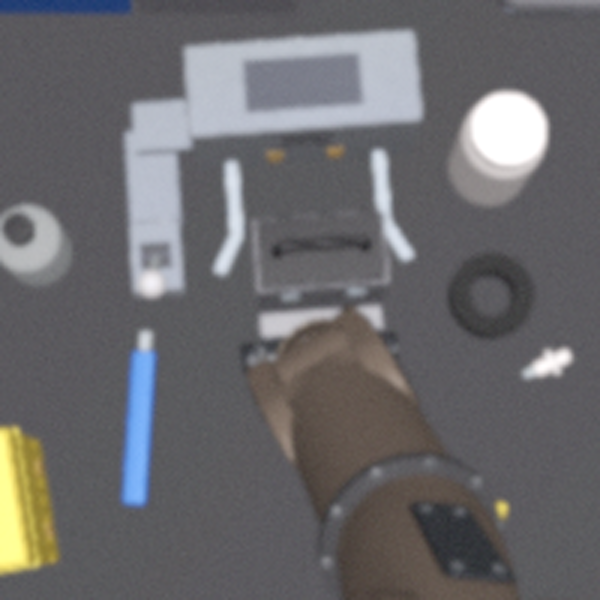

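Run:
```python
from h import *
def rot():
    w=r.get_tcp_rot(); m=Ro.from_quat([w[1],w[2],w[3],w[0]]).as_matrix(); print("tilt",np.arccos(-m[2,2]).round(3),"yaw",np.arctan2(m[1,2],m[0,2]).round(3)); return m[:,2]
z=rot(); p=np.array(r.get_tcp_pos()); tip=p+.073*z; print("tip",tip.round(4), "width",r.get_width())
# lift tip to z=.022, same x,y
L([tip[0]-.004,tip[1],.022],.077,.28,.04,30); rot()
for k in range(3):
    L([tip[0]+.002+.006*k,tip[1],.022],.077,.28,.03,30); rot()
box()
```

```text
tilt 0.229 yaw 0.064
tip [ 0.5223 -0.1021  0.0108] width 0.08574292935057762
hit False t 15.88 tcp [ 0.4983 -0.1037  0.0923] F [-0.1 -0.4 -0. ] q6 0.21
tilt 0.28 yaw 0.076
hit False t 16.23 tcp [ 0.504  -0.1036  0.0918] F [-4.  -0.1  2.6] q6 0.22
tilt 0.279 yaw 0.077
hit True t 16.45 tcp [ 0.5041 -0.1038  0.0905] F [ 0.4 -0.6  0.4] q6 0.23
tilt 0.272 yaw 0.075
hit True t 16.74 tcp [ 0.5045 -0.104   0.0894] F [-0.4 -0.1 -0.4] q6 0.24
tilt 0.266 yaw 0.073
box size [0.068 0.119] org [ 0.5737 -0.1044] yaw 0.08 dock [-0.1352 -0.0024] relyaw 0.003
```

Run:
```python
from h import *
snap("scene","s6",(160,90,390,320),3.4); snap("wrist","w6")
```

```text
(no output)
```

View pics/s6.png

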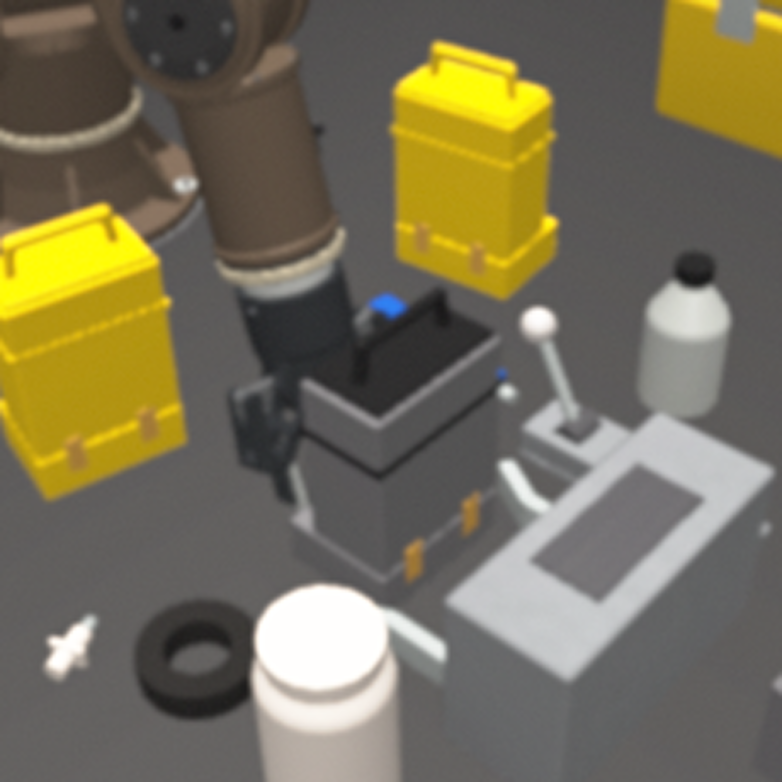

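View pics/w6.png

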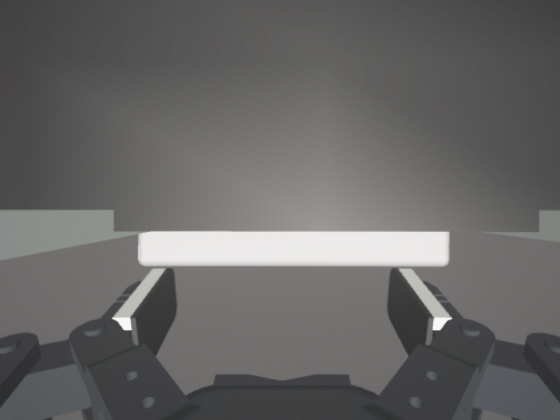

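```bash
python3 - <<'E'
from h import *
im,d=r.grab_frame("top");W=world(d,r.calibration("top"))
C,S=np.cos(DY),np.sin(DY);D=W.copy();dx=W[...,0]-DO[0];dy=W[...,1]-DO[1];D[...,0]=C*dx+S*dy;D[...,1]=-S*dx+C*dy
W0=np.load("W.npy");D0=W0.copy();dx=W0[...,0]-DO[0];dy=W0[...,1]-DO[1];D0[...,0]=C*dx+S*dy;D0[...,1]=-S*dx+C*dy
for nm,Q in(("now",D),("t0",D0)):
  H=np.zeros((300,300),np.float32)
  for p in Q.reshape(-1,3):
    i=int((.02-p[0])*1000);j=int((.15-p[1])*1000)
    if 1<=i<299 and 1<=j<299: H[i-1:i+2,j-1:j+2]=np.maximum(H[i-1:i+2,j-1:j+2],p[2])
  c=cv2.applyColorMap((np.clip(H/0.06,0,1)*255).astype(np.uint8),cv2.COLORMAP_TURBO)
  for k in range(0,300,50): cv2.putText(c,str(20-k),(0,k+8),0,.3,(255,255,255))
  cv2.imwrite(f"pics/D{nm}.png",cv2.resize(c,None,fx=2,fy=2,interpolation=0))
E
python3 -c "
import cv2,numpy as np
cv2.imwrite('pics/D.png',cv2.resize(np.hstack([cv2.imread('pics/Dnow.png'),cv2.imread('pics/Dt0.png')]),(800,400)))"
```

```text
(no output)
```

View pics/D.png

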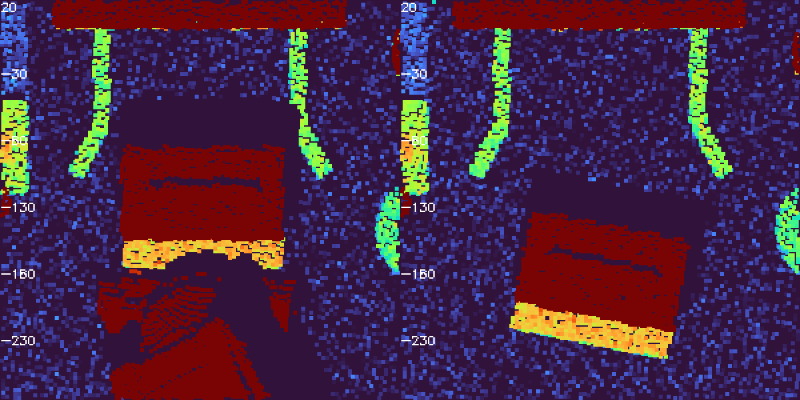

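Run:
```python
from h import *
def rot():
    w=r.get_tcp_rot(); m=Ro.from_quat([w[1],w[2],w[3],w[0]]).as_matrix(); return m[:,2]
tip=np.array(r.get_tcp_pos())+.073*rot();print(tip)
L([tip[0]-.006,tip[1],.022],.077,.25,.04,30)
for k in range(8):
    h=L([tip[0]-.006+.002*(k+1),tip[1],.022+.0003*k],.077,.25,.02,25)
    if h: break
box()
```

```text
[ 0.52345161 -0.10251766  0.01890821]
hit False t 17.23 tcp [ 0.4997 -0.104   0.0929] F [ 0.8 -0.5 -0.2] q6 0.27
hit False t 17.48 tcp [ 0.5017 -0.1039  0.0927] F [-0.6 -0.4 -0.3] q6 0.27
hit False t 17.73 tcp [ 0.5036 -0.1038  0.093 ] F [-1.  -0.1 -0.5] q6 0.28
hit False t 17.98 tcp [ 0.5056 -0.1039  0.0934] F [-0.4  0.1  0.5] q6 0.28
hit False t 18.23 tcp [ 0.5065 -0.1039  0.0933] F [-4.7 -0.4  1.2] q6 0.29
hit False t 18.48 tcp [ 0.5069 -0.1039  0.0931] F [-11.7   0.6   6.6] q6 0.29
hit False t 18.73 tcp [ 0.5073 -0.1039  0.093 ] F [-18.    2.1  13.9] q6 0.3
hit False t 18.98 tcp [ 0.5082 -0.104   0.093 ] F [-22.7   1.9  16.3] q6 0.3
hit False t 19.23 tcp [ 0.51   -0.1041  0.0931] F [-20.6   1.8  12.5] q6 0.31
box size [0.069 0.119] org [ 0.5758 -0.1045] yaw 0.084 dock [-0.1331 -0.0026] relyaw 0.007
```

Run:
```python
from h import *
def rot():
    w=r.get_tcp_rot(); m=Ro.from_quat([w[1],w[2],w[3],w[0]]).as_matrix(); return m[:,2]
x=(np.array(r.get_tcp_pos())+.073*rot())
C,S=np.cos(DY),np.sin(DY)
dx=C*(x[0]-DO[0])+S*(x[1]-DO[1]); dy=-S*(x[0]-DO[0])+C*(x[1]-DO[1]); print("tip dock",dx,dy,x[2])
z=.0225
for k in range(6):
    z+=.0008
    if L(dk(dx+.005+.006*(k+1),dy,z),.077,.25,.03,30): break
box()
```

```text
tip dock -0.1813904885259628 0.0027232830801537464 0.022147072389462397
hit True t 19.49 tcp [ 0.509  -0.1041  0.0915] F [-3.5 -0.8  1.3] q6 0.31
box size [0.068 0.12 ] org [ 0.5762 -0.1044] yaw 0.076 dock [-0.1327 -0.0025] relyaw -0.001
```

```bash
cat > push.py <<'E'
from h import *
import sys
def rot():
    w=r.get_tcp_rot(); m=Ro.from_quat([w[1],w[2],w[3],w[0]]).as_matrix(); return m[:,2]
def push(xend,step=.004,v=.03,g=35,kz=.00025,zmax=.034,dyend=None,Fstop=99):
    x=(np.array(r.get_tcp_pos())+.073*rot());C,S=np.cos(DY),np.sin(DY)
    dx=C*(x[0]-DO[0])+S*(x[1]-DO[1]); dy=-S*(x[0]-DO[0])+C*(x[1]-DO[1]); z=max(x[2],.02); t=.25
    while dx<xend:
        dx+=step; F=np.array(r.get_ft_force()); z=float(np.clip(z+kz*F[2]*1.0,.015,zmax)); t=min(t+.002,.28)
        p,q=tcp(dk(dx,dy,z),.077,t)
        h=r.move_l(list(p),list(q),max_speed=v,guard=g)
        F=np.array(r.get_ft_force());print(round(r.get_time(),2),"cmd",round(dx,4),round(z,4),"tcp",np.round(r.get_tcp_pos(),4),F.round(1),h)
        if h or abs(F[0])>Fstop: return h
E
python3 - <<'E'
from push import *
push(-.150); box()
E
```

```text
19.79 cmd -0.1789 0.0213 tcp [ 0.5091 -0.1044  0.091 ] [-9.7  0.6  2.2] False
20.07 cmd -0.1749 0.0218 tcp [ 0.5108 -0.1043  0.0909] [-17.3   0.1   9.2] False
20.38 cmd -0.1709 0.0241 tcp [ 0.5153 -0.1041  0.0928] [-10.1  -0.5  -3.9] False
20.66 cmd -0.1669 0.0231 tcp [ 0.5192 -0.1039  0.0916] [-10.    0.   -4.9] False
20.94 cmd -0.1629 0.0219 tcp [ 0.522  -0.1038  0.0904] [-17.   -0.6   5.7] False
21.23 cmd -0.1589 0.0234 tcp [ 0.5269 -0.1035  0.0919] [-10.8  -1.1  -4.1] False
21.51 cmd -0.1549 0.0223 tcp [ 0.5305 -0.1033  0.0906] [-10.6  -1.2  -2.2] False
21.79 cmd -0.1509 0.0218 tcp [ 0.5338 -0.1031  0.0901] [-14.8  -1.    1.6] False
22.07 cmd -0.1469 0.0222 tcp [ 0.5382 -0.1028  0.0904] [-11.5  -1.5  -4.3] False
box size [0.068 0.119] org [ 0.6069 -0.1027] yaw 0.074 dock [-0.102  -0.0033] relyaw -0.003
```

Run:
```python
from push import *
push(-.100); box()
push(-.083,step=.003,Fstop=26); box()
snap("top","t7",(170,90,370,290))
```

```text
22.38 cmd -0.1477 0.0191 tcp [ 0.539  -0.1032  0.0883] [-13.7  -0.5   5.6] False
22.66 cmd -0.1437 0.0205 tcp [ 0.5427 -0.103   0.0891] [-9.9 -1.1 -4.6] False
22.94 cmd -0.1397 0.0194 tcp [ 0.5457 -0.1029  0.0879] [-15.5  -1.6   1.5] False
23.22 cmd -0.1357 0.0197 tcp [ 0.5501 -0.1025  0.0881] [-11.3  -0.8  -4.7] False
23.5 cmd -0.1317 0.0186 tcp [ 0.5531 -0.1025  0.087 ] [-17.9  -1.5   5.5] False
23.78 cmd -0.1277 0.02 tcp [ 0.558  -0.102   0.0883] [-9.8 -1.7 -4.3] False
24.07 cmd -0.1237 0.0189 tcp [ 0.5614 -0.1018  0.0871] [-13.1  -1.3  -0. ] False
24.34 cmd -0.1197 0.0189 tcp [ 0.5653 -0.1015  0.0871] [-11.9  -1.5  -1.9] False
24.62 cmd -0.1157 0.0184 tcp [ 0.569  -0.1012  0.0866] [-13.9  -1.1   1.6] False
24.91 cmd -0.1117 0.0188 tcp [ 0.5732 -0.1009  0.0868] [-10.4   0.7  -4.9] False
25.19 cmd -0.1077 0.0175 tcp [ 0.5765 -0.1007  0.0857] [-16.7  -1.3   2.9] False
25.48 cmd -0.1037 0.0183 tcp [ 0.581  -0.1003  0.0862] [-9.2 -1.7 -5.7] False
25.77 cmd -0.0997 0.0168 tcp [ 0.5841 -0.1002  0.0849] [-16.3  -1.7   3.8] False
box size [0.069 0.12 ] org [ 0.6521 -0.0998] yaw 0.084 dock [-0.0567 -0.0038] relyaw 0.007
26.12 cmd -0.1023 0.021 tcp [ 0.5852 -0.1006  0.09  ] [-9.5 -0.3 -0.2] False
26.38 cmd -0.0993 0.0209 tcp [ 0.5866 -0.1005  0.0897] [-14.7  -0.4   6.2] False
26.63 cmd -0.0963 0.0225 tcp [ 0.5898 -0.1004  0.0908] [-10.4  -0.8  -4.7] False
26.88 cmd -0.0933 0.0213 tcp [ 0.5921 -0.1003  0.0895] [-14.2  -1.3   0.9] False
27.13 cmd -0.0903 0.0215 tcp [ 0.5953 -0.1     0.0896] [-11.1  -0.5  -4.1] False
27.38 cmd -0.0873 0.0205 tcp [ 0.5966 -0.1001  0.0884] [-21.4  -1.6   8.1] False
27.65 cmd -0.0843 0.0225 tcp [ 0.597  -0.1003  0.0887] [-24.   -2.3   2.4] False
27.9 cmd -0.0813 0.0231 tcp [ 0.5973 -0.1002  0.0886] [-35.5  -3.4  10.4] False
box size [0.069 0.12 ] org [ 0.6645 -0.0989] yaw 0.069 dock [-0.0442 -0.0039] relyaw -0.008
```

View pics/t7.png

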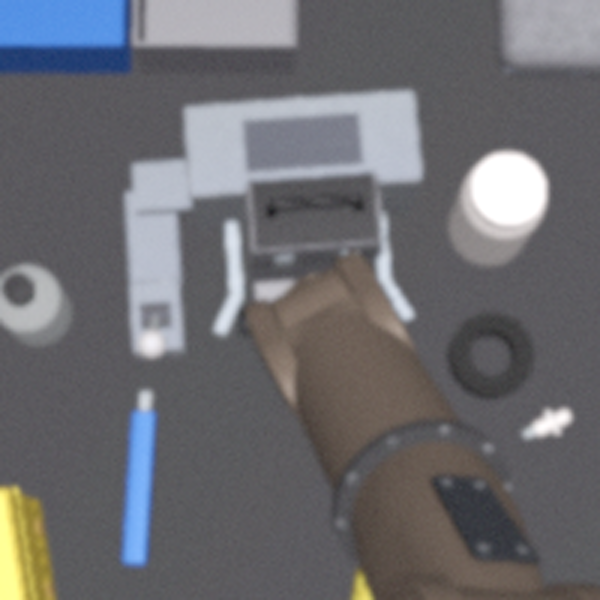

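Run:
```python
from h import *
L(dk(-.15,.002,.024),.077,.25,.12)
box()
L(dk(-.17,.002,.25),.077,.2,.2,15)
r.grab()
L(dk(-.2,.155,.25),.077,.15,.2,15)
L(dk(-.2,.155,.09),.077,.15,.15,10)
box()
print(r.get_width())
snap("top","t8",(170,90,370,290)); snap("scene","s8",(160,90,390,320),3.4)
```

```text
hit False t 28.72 tcp [ 0.5419 -0.1025  0.0951] F [ 0.4 -0.3  0.2] q6 0.34
box size [0.069 0.119] org [ 0.6641 -0.0988] yaw 0.076 dock [-0.0446 -0.0038] relyaw -0.001
hit False t 30.05 tcp [ 0.5237 -0.1038  0.3205] F [ 0.1 -0.3  0.9] q6 0.9
hit False t 31.74 tcp [0.4863 0.0457 0.322 ] F [-0.1  0.1 -0.1] q6 0.95
hit False t 32.96 tcp [0.4865 0.0468 0.1628] F [ 0.6 -0.5  0.2] q6 0.61
box size [0.069 0.12 ] org [ 0.6642 -0.0986] yaw 0.07 dock [-0.0445 -0.0036] relyaw -0.007
5.830326652347283e-05
```

View pics/t8.png

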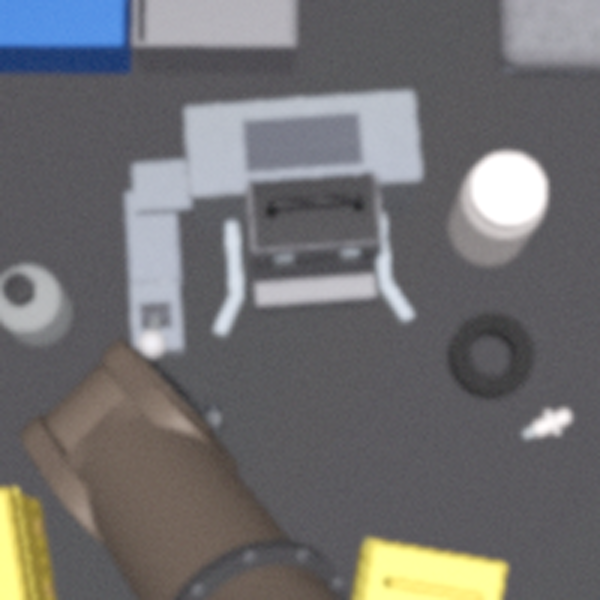

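View pics/s8.png

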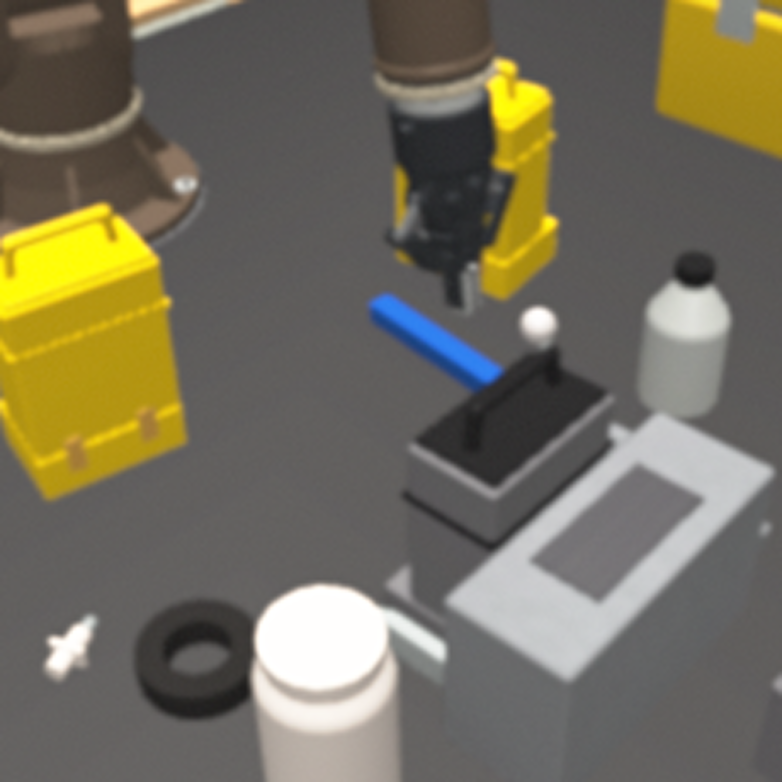

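Run:
```python
from h import *
L(dk(-.11,.155,.09),.077,.15,.08,15)
L(dk(-.055,.155,.09),.077,.15,.05,10)
snap("scene","s9",(160,90,390,320),3.4)
```

```text
hit False t 34.38 tcp [0.5755 0.0536 0.1622] F [-0.1  0.4 -0.6] q6 0.71
hit True t 35.22 tcp [0.6188 0.0571 0.1615] F [-6.3 -0.7  9.7] q6 0.77
```

View pics/s9.png

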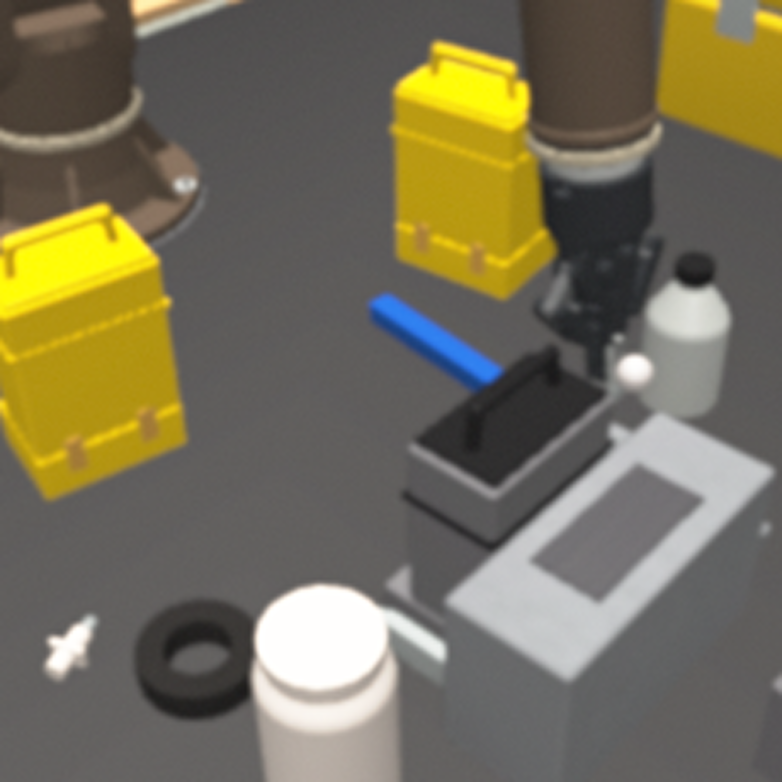

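```bash
cat >> h.py <<'E'
def knob():
    im,d=r.grab_frame("top");W=world(d,r.calibration("top"))
    dx=W[...,0]-DO[0];dy=W[...,1]-DO[1];C,S=np.cos(DY),np.sin(DY);X=C*dx+S*dy;Y=-S*dx+C*dy
    m=(abs(Y-.155)<.03)&(X>-.16)&(X<0)&(W[...,2]>.095)&(W[...,2]<.14)
    x=np.median(X[m]); print("knob",m.sum(),x.round(4),np.median(Y[m]).round(4),W[...,2][m].max().round(3),"range",X[m].min().round(3),X[m].max().round(3))
E
python3 - <<'E'
from h import *
L(dk(-.058,.155,.09),.077,.15,.02,25)
L(dk(-.17,.155,.09),.077,.15,.12)
L(dk(-.2,.155,.28),.077,.15,.2)
knob();box()
snap("top","t10",(170,90,370,290)); snap("scene","s10",(160,90,390,320),3.4)
E
```

```text
hit True t 35.62 tcp [0.6188 0.0574 0.1607] F [-7.  -0.7  6.8] q6 0.78
hit False t 36.63 tcp [0.517  0.0491 0.1624] F [ 0.3 -0.4  0. ] q6 0.64
hit False t 37.74 tcp [0.4858 0.0465 0.3512] F [ 0.2 -0.  -0.6] q6 1.01
knob 67 -0.0488 0.154 0.126 range -0.059 -0.035
box size [0.069 0.12 ] org [ 0.6637 -0.0994] yaw 0.093 dock [-0.045  -0.0043] relyaw 0.016
```

View pics/t10.png

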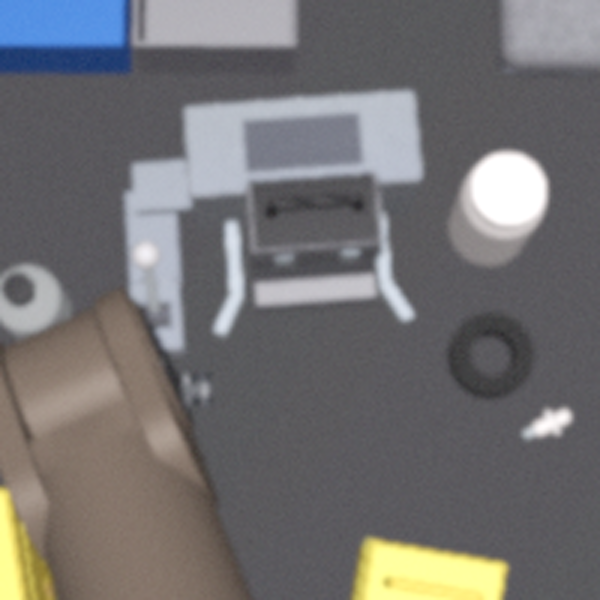

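View pics/s10.png

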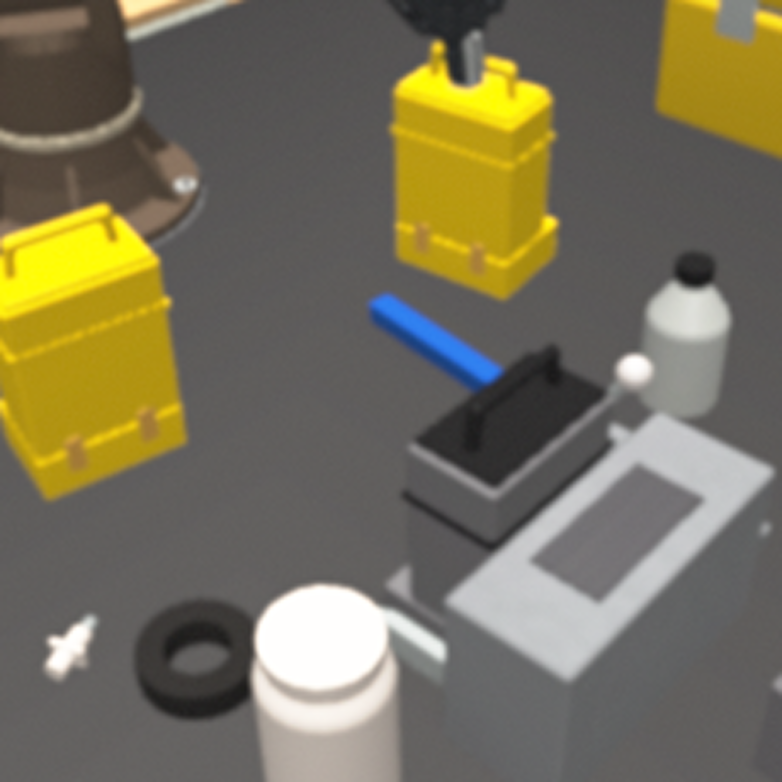

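Run:
```python
from h import *
r.hold(0.3); print(np.round(r.get_ft_force(),1),r.get_time()); r.finish_job()
```

```text
[0.3 0.2 0.3] 38.2417
the job is handed in; nothing more can be done
```

I pushed the grey battery box into the dock by its foot until the push force rose sharply against the charger. I then pushed the lever over with the gripper shut until it met its end stop, backed away and handed in at 38 s.

**Last checks from the top camera:**
- **Box:** its origin sits at about x = -45 mm and y = -4 mm in the dock frame. Four yaw readings after the push gave -0.008 to +0.016 rad off square, so they vary but stay under 0.08. I saw no tipping or lifting in the pictures, but did not measure the box's tilt.
- **Lever:** the knob is at dock x of about -49 mm, which works out to roughly 0.97 of its 1.0 rad. Two pushes at the end stop halted at the same place.
- **Bystanders:** tape, canister, dispenser, pen and clip looked unmoved in the pictures; I did not measure them again.
- **Robot:** clear of everything, with about zero force on the tool.

**Problem on the way:** about 95 mm short of home the force guards stopped the push several times, because the fingertips were being driven down onto the foot and jamming it. I finished in small steps, adjusting the tool height to keep that vertical force low. The highest reading was about 35 N, when the box was already against the charger.

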